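# Right the toppled bangle stand in a bangle shop

### The arm

A 6-joint arm with a two-finger parallel gripper is mounted at the origin on the work surface. World frame = base frame: x ahead of the robot, y to its left, z up, the work surface at z = 0. Lengths are in m, angles in rad, forces in N, time in s.
With the tool pointing down it reaches from about 0.375 to 0.9 m from the base axis. Payload 3.1 kg.
Tool frame: the origin (TCP) lies midway between the tips of the shut fingers; the grasp point (between the pads) lies 19 mm behind it; x points along the fingers, y is the direction in which the jaws open and shut, and the axes are right-handed (so a half turn about x gives the same grasp; the last joint's range is limited). The gripper opens to 85 mm and grips with 20 to 120 N. Pads are 22 mm wide; open, the fingers measure 114 mm over their backs; the gripper's body (76 mm by 85 mm) begins 54 mm behind the grasp point. The pads swing forward as they close: fully open they stand 13 mm farther back than shut.
Start: joints at [0.943, 0.527, 1.433, -0, 1.181, -0.178], TCP at [0.272, 0.563, 0.231] pointing down, gripper open.
Joint ranges: [-3.08, 3.08], [-0.75, 2.2], [0.22, 2.44], [-1.43, 4.57], [0, 2.65], [-2.85, 2.85]. Speed limits (rad/s): [2.79, 2.79, 3.14, 3.14, 3.14, 3.14].

### API

Orientations are given as a unit quaternion [x, y, z, w].
In Python, from station import manip gives the robot as it stands.
- The arm moves only by the tool carry_out, never from a script. Its argument "commands" is a list that holds one entry, the list of rows, each a list of 7 numbers: the shift along the tool's x, y, z in units of 25 mm (1.0 is 25 mm), then the turn, a rotation vector about the tool's x, y, z in units of 5 degrees (1.0 is 5 degrees), then the finger opening in mm, from 0 to 85.4. A call has exactly 5 rows; each row is the pose to reach, as a shift and turn from the pose commanded when the call began, along the tool's axes at that moment; what a row does not reach only later rows make up. A row lasts 1/10 s, in which the tool goes at most 50 mm and 8.59 degrees, less where a joint would pass 70% of its speed; a pose out of reach is approached as far as the arm can. A call with a gripper value outside its range is refused whole. The fingers move at their own pace and stop on an object; "force" is the grip in N (left out, the last holds). Time passes only in rows, so rows that repeat a pose let the fingers close, or fill a call up. It gives the time, the measured TCP pose, the force and the opening at its end, in the units of the state.
- manip.sense(): the state, without advancing time (a new reading comes with each control period).
- manip.snapshot(name): name is "scene" or "top"; returns a dict with "image" (480x640x3 uint8, red, green, blue), "fx", "fy", "cx", "cy" (pixels), "k1" (the pictures are not rectified: a ray, as slopes to the right and down, at radius r is drawn at 1 + k1 r^2 times it, then the intrinsics apply), "rvec" (rotation vector, rad) and "tvec" (3), from world to camera coordinates, as OpenCV has them. Camera axes: x right, y down, z forward; pixel columns grow to the right and rows downward; lengths in m; the calibration is good to about 2 mm. A picture is of the moment at which its call begins. There is no depth.
- manip.sign_off(): hands the job in, once; it reports no verdict.
The state is a dict: "t": time; "q": joint angles; "qd": joint speeds; "tau": joint torques, N m; "tcp_pos": TCP position; "tool_rot": TCP orientation; "force": force on the tool from outside, world axes, zero at the start; "ft_torque": the same for the moment, N m; "finger_gap": opening from 0.0 (shut) to 1.0 (fully open).
Only numpy, scipy, OpenCV 4.12 (cv2) and the standard library are available. Lean on these libraries where they do the work, as an engineer would, in place of code of your own. Each camera call takes 0.05 s, during which the arm holds its last target.

### The job

The display stand with the green bangles has toppled over on the counter. Pick it up and stand it upright on its wooden base in the middle of the red display board, setting it down gently rather than dropping it. Leave the gold and the red bangle stands standing where they are.

Things in the scene. Friction and masses are not known exactly. Their poses are not given: they have to be found in the camera images.
- green_stand: Toppled stand, 0.35 kg, base-heavy. Origin: centre of base underside; z runs base to top. Along z (mm): dark square base 66x66, 0-16; rigid pack of green bangles, dia 46, 16-100 (grip here); dark disc dia 50, 100-106; brass knob dia 16, to 118. Lies on a base edge and the disc rim: z axis 5 deg below level, top towards +y within 35 deg, origin 34 mm above the counter. Does not roll.
- board: Low red display board with a cream border and rosette, 170 x 170 mm and 8 mm thick, fixed flat on the counter. Origin: centre of its underside, on the counter (z = 0); its z axis points up, its top is at z = 8 mm.
- gold_stand: A stand of the same make and size with gold bangles, standing upright and loose at the far side of the counter: leave it. Origin: centre of the underside of its base, z axis up.
- red_stand: A stand of the same make and size with red bangles, standing upright and loose at the far side of the counter: leave it. Origin: centre of the underside of its base, z axis up.

How it is judged:
At the end, for the whole second after the job is handed in: The green stand is upright (within about 10 degrees) with its base resting on the red board, its centre within 40 mm of the board's centre, at rest; the gold and red stands are upright and within 25 mm of where they began (angle between each of green_stand, gold_stand, red_stand's own z axis and vertical below 0.17 rad and horizontal distance between green_stand and board below 0.04 m and z of green_stand in the frame of board between 0.004 and 0.014 m and linear speed of green_stand below 0.03 m/s and distance of each of gold_stand, red_stand from where it was at the start of the episode below 0.025 m); the robot touches nothing.
It fails at once if a gold or red stand knocked over or pushed more than 25 mm (distance of any of gold_stand, red_stand from where it was at the start of the episode above 0.025 m or angle between any of gold_stand, red_stand's own z axis and vertical above 0.35 rad).
It fails at once if the green stand dropped or thrown (moving faster than 0.6 m/s while not in the fingers) (contact force between the fingers and green_stand below 0.1 N and linear speed of green_stand above 0.6 m/s).
It also fails if it takes over 42 s, if anything falls off the work surface, if the arm or the gripper's body presses on something with over 40 N, if the wrist force passes 120 N, or if a joint passes its speed limit or range.

## Working session

There is one attempt and no reset: what is moved stays moved. The work goes in short steps, Python scripts to look and compute and a tool call to move; the robot and the scene stay as the last step left them, time stands still between calls to the robot, and variables do not carry over. Pictures are saved under pics/ and viewed, and the job is handed in when it is done.

Besides the shell and the picture viewer there is one more tool, called after ">>>" by a JSON object that holds its "name" and its "arguments". carry_out: Moves the arm, as the interface text tells. Its arguments: {"type":"object","properties":{"commands":{"type":"array"},"force":{"type":"number"}},"required":["commands"]}

```bash
ls; mkdir -p pics
cat > h.py <<'E'
import numpy as np, cv2, json
from station import manip
from scipy.spatial.transform import Rotation as R
def snap(n,f):
    s=manip.snapshot(n); cv2.imwrite(f'pics/{f}.png',s['image'][:,:,::-1])
    d={k:(np.asarray(v).tolist()) for k,v in s.items() if k!='image'}; json.dump(d,open(f'{n}.json','w')); return s
def ray(n,uv):
    c=json.load(open(f'{n}.json')); x=(uv[0]-c['cx'])/c['fx']; y=(uv[1]-c['cy'])/c['fy']
    rd=np.hypot(x,y); r=rd
    for _ in range(30): r=rd/(1+c['k1']*r*r)
    k=r/rd if rd else 1; Rm=R.from_rotvec(np.ravel(c['rvec'])).as_matrix()
    t=np.ravel(c['tvec']); return -Rm.T@t, Rm.T@np.array([x*k,y*k,1])
def onz(n,uv,z):
    o,d=ray(n,uv); return o+d*(z-o[2])/d[2]
def proj(n,P):
    c=json.load(open(f'{n}.json')); Rm=R.from_rotvec(np.ravel(c['rvec'])).as_matrix()
    p=np.atleast_2d(P)@Rm.T+np.ravel(c['tvec']); s=p[:,:2]/p[:,2:]; r2=(s**2).sum(1,keepdims=True)
    s=s*(1+c['k1']*r2); return s*[c['fx'],c['fy']]+[c['cx'],c['cy']]
E
python3 - <<'E'
from h import *
snap('scene','s0');snap('top','t0')
s=manip.sense();print(s['t'],s['tcp_pos'],s['tool_rot'])
for n in('scene','top'):print(open(n+'.json').read(),ray(n,(320,240)))
E
```

```text
pics
0.1 [0.27132813 0.56229068 0.23041036] [ 0.15704266  0.68958146 -0.15836246  0.68901114]
{"fx": 564.53635333031, "fy": 564.53635333031, "cx": 324.42532799002714, "cy": 241.63490125808673, "k1": -0.12181405969399815, "rvec": [1.1111164263442377, 2.5488957809119985, -0.7837200632368442], "tvec": [0.47771056656177985, -0.31362722682158195, 1.1621663086365797]} (array([1.00670131, 0.26116092, 0.77171717]), array([-0.42240015, -0.38235517, -0.82185916]))
{"fx": 597.0935314153284, "fy": 597.0935314153284, "cx": 312.79473528452684, "cy": 246.8884435426393, "k1": -0.04758639521333662, "rvec": [2.0973465922064625, -2.1414099101991386, 0.19567139001414602], "tvec": [-0.02386178366938718, 0.6345693269701601, 0.8295862743893151]} (array([ 0.46624322, -0.04013749,  0.93405955]), array([ 0.19954708, -0.00883651, -0.97999061]))
```

View pics/s0.png

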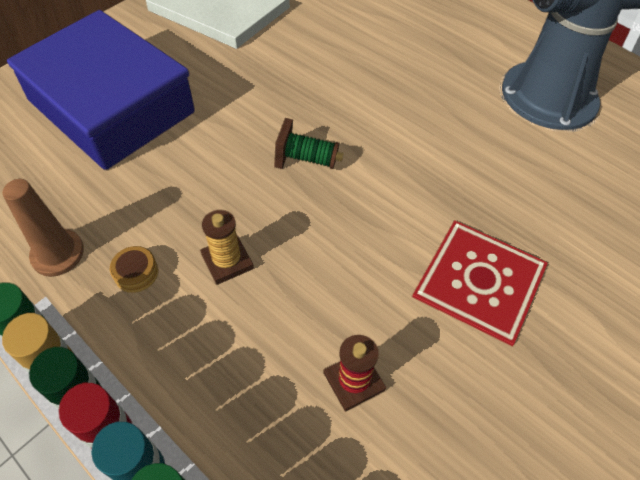

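View pics/t0.png

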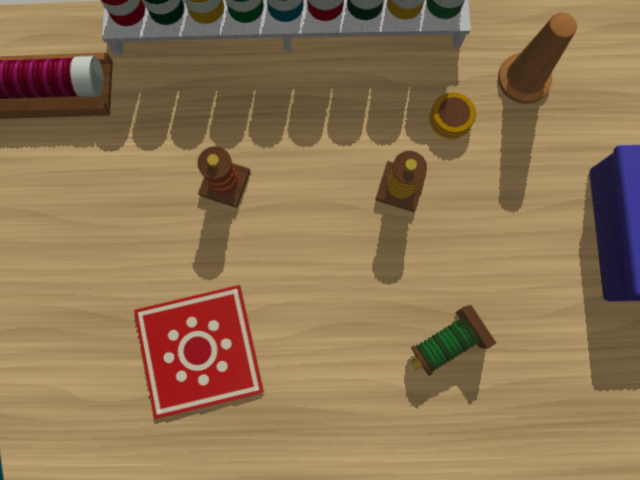

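The arm is out of both views. In the top picture the board is centred near (198,351), and the green stand's base is near (475,328) with its knob near (416,363). Next I'll enlarge those areas.

Run:
```python
import cv2
t=cv2.imread('pics/t0.png');s=cv2.imread('pics/s0.png')
cv2.imwrite('pics/t0c.png',cv2.resize(t[290:390,395:515],None,fx=6,fy=6,interpolation=cv2.INTER_CUBIC))
cv2.imwrite('pics/s0c.png',cv2.resize(s[105:185,260:370],None,fx=7,fy=7,interpolation=cv2.INTER_CUBIC))
from h import *
c=[onz('top',p,.008) for p in [(135,310),(240,287),(262,393),(155,417)]];print(np.round(c,4))
print('sides',[np.linalg.norm(c[i]-c[i-1]) for i in range(4)],np.mean(c,0))
c=[onz('scene',p,.008) for p in [(456,221),(548,262),(512,342),(414,295)]];print(np.round(c,4),np.mean(c,0))
```

```text
[[0.5498 0.2422 0.008 ]
 [0.5826 0.0781 0.008 ]
 [0.4204 0.0446 0.008 ]
 [0.3875 0.2067 0.008 ]]
sides [np.float64(0.16614833725252798), np.float64(0.16736128095597005), np.float64(0.16564543049247418), np.float64(0.16549155930470402)] [0.48506395 0.14289677 0.008     ]
[[0.4265 0.0479 0.008 ]
 [0.3893 0.2094 0.008 ]
 [0.5536 0.2413 0.008 ]
 [0.5904 0.0829 0.008 ]] [0.48994159 0.14538295 0.008     ]
```

View pics/t0c.png

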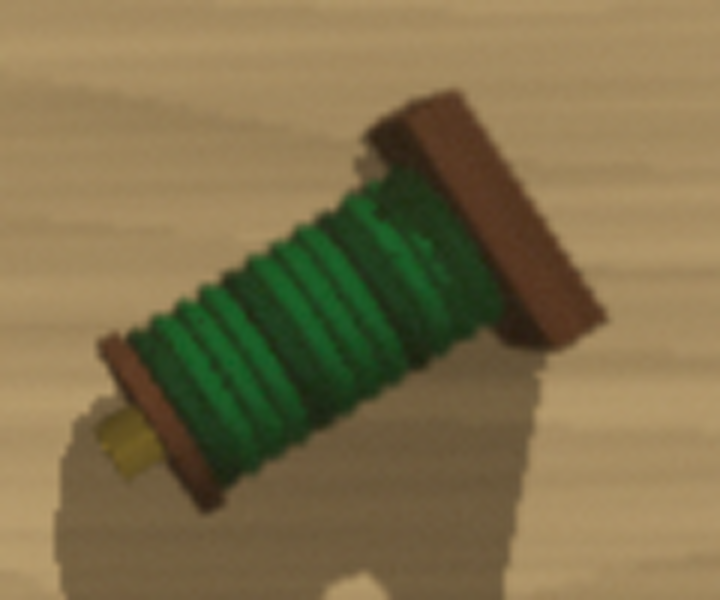

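View pics/s0c.png

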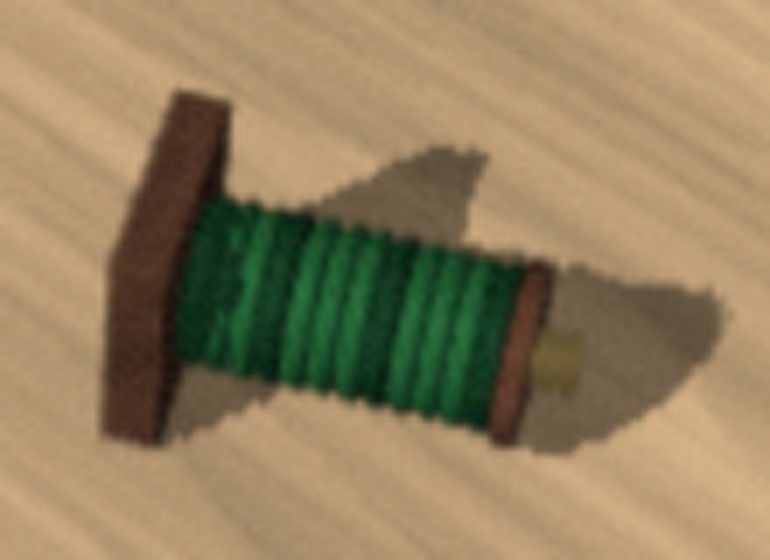

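```bash
cat > fit.py <<'E'
from h import *
from scipy.optimize import least_squares
def frame(yaw,pitch=-5):
    z=np.array([-np.sin(yaw)*np.cos(np.radians(5)),np.cos(yaw)*np.cos(np.radians(5)),np.sin(np.radians(pitch))])
    s=np.cross(z,[0,0,1]);s/=np.linalg.norm(s) # sideways (+x for z=+y)
    u=np.cross(s,z); return s,u,z
obs=[('top',(460,90),(33,33,0)),('top',(605,320),(-33,33,0)),('top',(412,100),(33,33,16)),('top',(552,350),(-33,33,16)),('top',(115,452),(0,0,118)),
('scene',(180,92),(-33,33,0)),('scene',(230,102),(-33,33,16)),('scene',(110,255),(33,33,0)),('scene',(103,435),(33,-33,0)),('scene',(160,445),(33,-33,16)),('scene',(580,360),(0,0,118))]
def px(n,c): return np.array(c)/6+(395,290) if n=='top' else np.array(c)/7+(260,105)
def res(v,which=('top','scene')):
    s,u,z=frame(v[2]);o=np.array([v[0],v[1],.034]);r=[]
    for n,c,p in obs:
        if n in which: r.append(proj(n,o+(s*p[0]+u*p[1]+z*p[2])/1e3)[0]-px(n,c))
    return np.ravel(r)
for w in (('top',),('scene',),('top','scene')):
    f=least_squares(res,[.5,-.3,.4],args=(w,));print(w,np.round(f.x,4),np.degrees(f.x[2]),np.round(f.fun.reshape(-1,2),1).tolist())
s,u,z=frame(f.x[2]);o=np.r_[f.x[:2],.034]
print('s',s,'z',z);[print(k,np.round(o+z*k/1e3,4)) for k in (50,58,65)]
E
python3 fit.py
```

```text
('top',) [ 0.5166 -0.2857  0.5194] 29.76025718628394 [[0.2, -1.5], [1.3, -0.6], [-1.1, 2.6], [0.7, 0.2], [-1.1, -0.8]]
('scene',) [ 0.5195 -0.2821  0.5333] 30.5583545639825 [[-0.7, -1.4], [0.8, -0.9], [-0.2, 1.0], [-0.3, 0.2], [0.1, 0.7], [0.3, 0.2]]
('top', 'scene') [ 0.5174 -0.2845  0.5263] 30.153916345319782 [[-0.7, -1.9], [0.6, -1.2], [-2.0, 2.2], [0.1, -0.4], [-1.6, -0.9], [-0.7, -2.6], [0.8, -2.1], [-0.4, -0.4], [-0.5, -1.1], [-0.2, -0.6], [-0.1, -0.8]]
s [ 0.86467911  0.50232464 -0.        ] z [-0.50041314  0.86138874 -0.08715574]
50 [ 0.4924 -0.2415  0.0296]
58 [ 0.4884 -0.2346  0.0289]
65 [ 0.4849 -0.2285  0.0283]
```

```bash
cat > plan.py <<'E'
from h import *
def tool(a,y):
    a=np.array(a,float);a/=np.linalg.norm(a);y=np.array(y,float);y-=a*(a@y);y/=np.linalg.norm(y)
    return np.column_stack([a,y,np.cross(a,y)])
def rel(P,M):
    s=manip.sense();p=np.array(s['tcp_pos']);Rm=R.from_quat(s['tool_rot']).as_matrix()
    sh=Rm.T@(np.array(P)-p)/.025; rv=np.degrees(R.from_matrix(Rm.T@M).as_rotvec())/5
    return np.round(np.r_[sh,rv],2)
def st():
    s=manip.sense();Rm=R.from_quat(s['tool_rot']).as_matrix()
    print('t',round(s['t'],2),'q',np.round(s['q'],3),'tcp',np.round(s['tcp_pos'],4),'x',np.round(Rm[:,0],3),'y',np.round(Rm[:,1],3),'F',np.round(s['force'],1),'gap',s['finger_gap'])
    open('log.jsonl','a').write(json.dumps([list(map(float,s['q'])),list(map(float,s['tcp_pos'])),list(map(float,s['tool_rot']))])+'\n')
yaw=.5263;al=np.radians(30)
h=np.array([-np.sin(yaw),np.cos(yaw),0]);sv=np.array([np.cos(yaw),np.sin(yaw),0])
c5,s5=np.cos(np.radians(5)),np.sin(np.radians(5))
z=h*c5+np.array([0,0,-s5]);u=np.cross(sv,z)
a=-np.cos(al)*u-np.sin(al)*z
O=np.array([.5177,-.2842,.034]);G=O+z*.054
E
python3 - <<'E'
from plan import *
st();print('a',a,'G',G)
for y in(sv,-sv):
    M=tool(a,y);print(rel(G+a*(.019-.12),M),'tcp',G+a*(.019-.12))
E
```

```text
t 0.1 q [ 0.942  0.528  1.434  0.     1.181 -0.178] tcp [0.2713 0.5623 0.2304] x [-0.001 -0.002 -1.   ] y [ 0.435  0.901 -0.002] F [-0.6  0.8 -0.2] gap 0.9999372189041673
a [ 0.28812895 -0.49595527 -0.81915204] G [ 0.490677   -0.23768541  0.02929359]
[  4.78 -23.69  19.9    6.61  -6.79  -2.06] tcp [ 0.46157597 -0.18759393  0.11202795]
[  4.78 -23.69  19.9  -28.02   2.68  -8.83] tcp [ 0.46157597 -0.18759393  0.11202795]
```

>>> {"name": "carry_out", "arguments": {"commands": [[[0,-1.5,1.2,0,0,0,85],[0,-3,2.5,1,-1,-0.3,85],[0,-4.5,3.8,2,-2,-0.6,85],[0,-6,5,3,-3,-0.9,85],[0,-7.5,6.3,4,-4,-1.2,85]]]}}

```text
t: 0.6
tcp_pos: [0.3319, 0.3235, 0.2315]
tool_rot: [0.209, 0.528, -0.336, 0.752]
force: [1.1, -0.7, -0.0]
finger_gap: 0.995
```

Run:
```python
from plan import *
st();print(rel(G+a*(.019-.12),tool(a,sv)))
```

```text
t 0.6 q [ 0.761  0.372  1.791 -0.42   1.059  0.219] tcp [0.3319 0.3235 0.2315] x [ 0.217 -0.284 -0.934] y [ 0.726  0.687 -0.04 ] F [ 1.1 -0.7 -0. ] gap 0.9949326886051538
[ 11.4  -10.08  15.37   2.56  -2.76  -0.84]
```

>>> {"name": "carry_out", "arguments": {"commands": [[[0.6,-1,1,0.5,-0.5,-0.2,85],[1.5,-2,2.3,1,-1,-0.3,85],[2.5,-3,3.7,1.5,-1.5,-0.5,85],[3.5,-4,5,2,-2,-0.7,85],[4.5,-5,6.4,2.5,-2.7,-0.8,85]]]}}

```text
t: 1.1
tcp_pos: [0.3712, 0.0996, 0.1876]
tool_rot: [0.231, 0.404, -0.438, 0.769]
force: [1.3, -1.6, 0.4]
finger_gap: 0.995
```

Run:
```python
from plan import *
st();print(rel(G+a*(.019-.12),tool(a,sv)))
```

```text
t 1.1 q [ 0.408  0.393  2.131 -0.932  0.777  0.612] tcp [0.3712 0.0996 0.1876] x [ 0.29  -0.488 -0.824] y [0.86  0.51  0.001] F [ 1.3 -1.6  0.4] gap 0.9946611327643767
[ 9.14 -2.75  7.94  0.07 -0.09 -0.06]
```

>>> {"name": "carry_out", "arguments": {"commands": [[[1.2,-0.3,1,0,-0.1,0,85],[2.6,-0.8,2.2,0,-0.1,0,85],[4,-1.2,3.5,0,-0.1,0,85],[5.4,-1.6,4.7,0,-0.1,0,85],[6.8,-2,5.9,0,-0.1,0,85]]]}}

```text
t: 1.6
tcp_pos: [0.4469, -0.1065, 0.146]
tool_rot: [0.229, 0.412, -0.444, 0.762]
force: [0.6, 1.2, 0.1]
finger_gap: 0.993
```

Run:
```python
from plan import *
st();print(rel(G+a*(.019-.12),tool(a,sv)))
```

```text
t 1.6 q [-0.201  0.489  2.18  -1.429  0.443  0.592] tcp [ 0.4469 -0.1065  0.146 ] x [ 0.266 -0.488 -0.832] y [ 0.866  0.5   -0.017] F [0.6 1.2 0.1] gap 0.9928956049186091
[ 2.87 -1.09  1.82  0.09 -0.26  0.17]
```

```bash
cat > kin.py <<'E'
from plan import *
from scipy.optimize import least_squares
def rot(ax,t): return R.from_rotvec(np.array(ax)*t).as_matrix()
X,Y,Z=np.eye(3)
def fk(q,k,s4=1,s6=1,o6=0.,sc=None):
    H,a1,L1,e,L2,Lt=k
    A=rot(Z,q[0]);p=A@[a1,0,H]
    A=A@rot(Y,q[1]);p=p+A@[0,0,L1]
    A=A@rot(Y,q[2]);p=p+A@[e,0,L2]
    A=A@rot(Z,s4*q[3])@rot(Y,q[4]);p=p+A@[0,0,Lt]
    A=A@rot(Z,s6*q[5]+o6)
    # tool x = local z ; y, z
    M=np.column_stack([A[:,2],A[:,1],-A[:,0]])
    return p,M
if __name__=='__main__':
    D=[json.loads(l) for l in open('log.jsonl')]
    for s4 in(1,-1):
     for s6 in(1,-1):
      e=[]
      for o in (0,np.pi/2,np.pi,-np.pi/2):
        e.append([round(float(np.degrees((R.from_matrix(fk(q,[0]*6,s4,s6,o)[1]).inv()*R.from_quat(r)).magnitude())),2) for q,p,r in D])
      print(s4,s6,e)
    f=least_squares(lambda k:np.ravel([fk(q,k)[0]-p for q,p,r in D]),[.3,0,.4,0,.4,.2]);print(f.x,np.round(f.fun,4),np.linalg.svd(f.jac)[1])
E
python3 kin.py
```

```text
1 1 [[90.0, 90.0, 90.0, 90.0], [0.0, 0.0, 0.0, 0.0], [90.0, 90.0, 90.0, 90.0], [180.0, 180.0, 180.0, 180.0]]
1 -1 [[69.55, 115.07, 160.15, 157.87], [20.45, 25.07, 70.15, 67.87], [110.45, 64.93, 19.85, 22.13], [159.55, 154.93, 109.85, 112.13]]
-1 1 [[90.0, 76.23, 68.52, 85.89], [0.0, 48.15, 106.8, 163.81], [90.0, 119.41, 178.09, 115.6], [180.0, 156.97, 110.13, 53.14]]
-1 -1 [[69.55, 97.63, 96.35, 50.41], [20.45, 41.68, 70.43, 103.93], [110.45, 96.91, 121.51, 176.17], [159.55, 179.62, 165.52, 96.88]]
[-0.27494465 -0.03221415  0.83919334  0.06742204  0.27149485  0.06164074] [ 0.0907 -0.064  -0.0081  0.015  -0.0235  0.0102  0.0058  0.0257  0.0015
 -0.0137 -0.0086 -0.0036] [3.81702693 2.89239688 0.85704494 0.45456836 0.34066159 0.08448062]
```

```bash
cat > kin.py <<'E'
from plan import *
from scipy.optimize import least_squares
def rot(ax,t): return R.from_rotvec(np.array(ax)*t).as_matrix()
X,Y,Z=np.eye(3)
def fk(q,k):
    H,a1,d,L1,e,L2,w,Lt=k
    A=rot(Z,q[0]);p=A@[a1,d,H]
    A=A@rot(Y,q[1]);p=p+A@[0,0,L1]
    A=A@rot(Y,q[2]);p=p+A@[e,0,L2]
    A=A@rot(Z,q[3]);p=p+A@[0,w,0];A=A@rot(Y,q[4]);p=p+A@[0,0,Lt]
    A=A@rot(Z,q[5]+np.pi/2)
    return p,np.column_stack([A[:,2],A[:,1],-A[:,0]])
def fitk():
    D=[json.loads(l) for l in open('log.jsonl')]
    best=None
    m=[1]*8
    f=least_squares(lambda k:np.r_[np.ravel([fk(q,k)[0]-p for q,p,r in D]),1e-4*(k-np.array([.2,0,0.,.4,0,.4,0,.2]))],[.2,0,.1,.4,0,.4,0,.2]);return f,len(D)
if __name__=='__main__':
    f,n=fitk();print(np.round(f.x,4),np.round(f.fun[:3*n],4),np.linalg.svd(f.jac)[1])
E
python3 kin.py
```

```text
[0.2742 0.     0.111  0.588  0.1141 0.3917 0.     0.2967] [-0. -0.  0.  0.  0. -0.  0.  0. -0. -0. -0.  0.] [3.90806541 3.07305236 2.4413135  0.8818705  0.56135067 0.44626606
 0.16330172 0.06878533]
```

```bash
cat >> kin.py <<'E'
K=fitk()[0].x
lo=np.array([-3.08,-.75,.22,-1.43,0.0,-2.85]);hi=np.array([3.08,2.2,2.44,4.57,2.65,2.85])
rng=np.random.default_rng(0)
def ik(P,M,n=25,q0=None,margin=.06):
    best=(9,None);sols=[]
    for i in range(n):
        x0=rng.uniform(lo+.1,hi-.1); x0[0]=np.arctan2(P[1],P[0])-.2+rng.normal()*.3
        if i==0 and q0 is not None:x0=np.clip(q0,lo+.07,hi-.07)
        def r(q):
            p,m=fk(q,K);return np.r_[(p-P)*5,(m-M).ravel()]
        f=least_squares(r,x0,bounds=(lo+margin,hi-margin),xtol=1e-10)
        if f.cost<1e-9 and not any(np.abs(f.x-s).max()<.02 for s in sols): sols.append(f.x)
    return sols
E
cat > feas.py <<'E'
from kin import *
B=np.array([.487,.144,.008])
for ald in (20,30,38):
  al=np.radians(ald);aa=-np.cos(al)*u-np.sin(al)*z
  for sg in(1,-1):
    print('G',ald,sg,[np.round(q,2).tolist() for q in ik(G+aa*.019,tool(aa,sg*sv),12)])
  for psi in range(-180,180,30):
    ps=np.radians(psi);hh=np.array([np.cos(ps),np.sin(ps),0]);ap=np.cos(al)*hh-np.sin(al)*Z
    # jaw s: s = z x up -> for upright: s,u->-hh.. s=cross(u,z)= cross(-hh,Z)
    s_=np.cross(-hh,Z)
    for sg in(1,-1):
      so=ik(B+Z*.054+ap*.019,tool(ap,sg*s_),8)
      if so:print(' P',ald,psi,sg,[np.round(q,2).tolist() for q in so])
E
time python3 feas.py
```

```text
G 20 1 [[-0.55, 0.79, 2.02, 4.45, 0.21, 0.72]]
G 20 -1 [[-0.55, 0.79, 2.02, 4.45, 0.21, -2.43]]
 P 20 -180 1 [[0.04, 1.17, 1.14, 0.05, 2.05, 1.61]]
 P 20 -180 -1 [[0.04, 1.17, 1.14, 0.05, 2.05, -1.53]]
 P 20 -150 1 [[0.22, 1.17, 1.13, -0.32, 2.02, 1.32]]
 P 20 -150 -1 [[0.22, 1.17, 1.13, -0.32, 2.02, -1.82]]
 P 20 -120 1 [[0.39, 1.13, 1.27, -0.64, 1.82, 1.13]]
 P 20 -120 -1 [[0.39, 1.13, 1.27, -0.64, 1.82, -2.01]]
 P 20 -90 1 [[0.52, 1.08, 1.52, -0.96, 1.52, 1.1]]
 P 20 -90 -1 [[0.52, 1.08, 1.52, -0.96, 1.52, -2.04]]
 P 20 -30 1 [[0.51, 1.12, 2.16, 4.14, 1.3, 1.7]]
 P 20 -30 -1 [[0.51, 1.12, 2.16, 4.14, 1.3, -1.45]]
 P 20 60 1 [[-0.53, 1.14, 2.19, 1.63, 1.23, 1.37]]
 P 20 60 -1 [[-0.53, 1.14, 2.19, 1.63, 1.23, -1.77]]
 P 20 90 1 [[-0.46, 1.05, 1.86, 1.05, 1.33, 1.78]]
 P 20 90 -1 [[-0.46, 1.05, 1.86, 1.05, 1.33, -1.36]]
 P 20 120 1 [[-0.31, 1.08, 1.55, 0.68, 1.62, 1.91]]
 P 20 120 -1 [[-0.31, 1.08, 1.55, 0.68, 1.62, -1.23]]
 P 20 150 1 [[-0.14, 1.13, 1.29, 0.38, 1.9, 1.84]]
 P 20 150 -1 [[-0.14, 1.13, 1.29, 0.38, 1.9, -1.31]]
G 30 1 [[-0.5, 0.85, 2.09, 3.89, 0.45, 1.33]]
G 30 -1 [[-0
[... 1457 characters left out ...]
0.46, 0.94, 1.61, -0.84, 1.25, -2.13]]
 P 38 -60 1 [[0.5, 0.9, 1.88, -1.32, 0.95, 1.12]]
 P 38 -60 -1 [[0.5, 0.9, 1.88, -1.32, 0.95, -2.02]]
 P 38 -30 1 [[0.42, 0.92, 2.17, 4.12, 0.88, 1.52]]
 P 38 -30 -1 [[0.42, 0.92, 2.17, 4.12, 0.88, -1.63]]
 P 38 60 1 [[-0.42, 0.93, 2.2, 1.66, 0.91, 1.59]]
 P 38 60 -1 [[-0.42, 0.93, 2.2, 1.66, 0.91, -1.55]]
 P 38 90 1 [[-0.38, 0.9, 1.91, 0.99, 1.06, 1.93]]
 P 38 90 -1 [[-0.38, 0.9, 1.91, 0.99, 1.06, -1.22]]
 P 38 120 1 [[-0.26, 0.93, 1.64, 0.61, 1.35, 1.97]]
 P 38 120 -1 [[-0.26, 0.93, 1.64, 0.61, 1.35, -1.17]]
 P 38 150 1 [[-0.11, 0.98, 1.42, 0.32, 1.6, 1.84]]
 P 38 150 -1 [[-0.11, 0.98, 1.42, 0.32, 1.6, -1.3]]
real	0m10.560s
user	0m10.880s
sys	0m0.111s
```

```bash
cat > feas2.py <<'E'
from kin import *
B=np.array([.487,.144,.008])
for ald in (-5,0,5,8,11,14,17):
  al=np.radians(ald);aa=-np.cos(al)*u-np.sin(al)*z
  for dz in (0,.05,.1):
    print('G',ald,dz,[np.round(q,2).tolist() for q in ik(G+aa*.019+Z*dz,tool(aa,sv),12,margin=.01)])
  for psi in (90,120,150,180,-150):
    ps=np.radians(psi);hh=np.array([np.cos(ps),np.sin(ps),0]);ap=np.cos(al)*hh-np.sin(al)*Z
    so=ik(B+Z*.054+ap*.019,tool(ap,np.cross(-hh,Z)),8)
    if so:print(' P',ald,psi,[np.round(q,2).tolist() for q in so])
E
time python3 feas2.py
```

```text
G -5 0 [[-0.66, 0.77, 1.78, -0.0, 0.59, -1.18]]
G -5 0.05 [[-0.66, 0.68, 1.76, -0.0, 0.7, -1.18]]
G -5 0.1 [[-0.66, 0.6, 1.74, 0.0, 0.81, -1.18]]
 P -5 90 [[-0.49, 1.29, 1.75, 1.09, 1.71, 1.67]]
 P -5 120 [[-0.33, 1.28, 1.43, 0.79, 1.97, 1.87]]
 P -5 150 [[-0.15, 1.32, 1.16, 0.49, 2.26, 1.87]]
 P -5 180 [[0.04, 1.36, 1.0, 0.07, 2.44, 1.62]]
 P -5 -150 [[0.23, 1.36, 0.99, -0.44, 2.4, 1.26]]
G 0 0 [[-0.64, 0.76, 1.83, -0.08, 0.47, -1.1]]
G 0 0.05 [[-0.64, 0.67, 1.82, -0.06, 0.58, -1.11]]
G 0 0.1 [[-0.64, 0.58, 1.79, -0.05, 0.69, -1.12]]
 P 0 90 [[-0.49, 1.24, 1.77, 1.08, 1.63, 1.68]]
 P 0 120 [[-0.33, 1.24, 1.45, 0.77, 1.9, 1.88]]
 P 0 150 [[-0.15, 1.29, 1.18, 0.47, 2.19, 1.86]]
 P 0 180 [[0.04, 1.32, 1.02, 0.06, 2.37, 1.61]]
 P 0 -150 [[0.23, 1.33, 1.01, -0.41, 2.33, 1.28]]
G 5 0 [[-0.62, 0.76, 1.88, -0.21, 0.35, -0.95]]
G 5 0.05 [[-0.62, 0.66, 1.87, -0.16, 0.46, -1.01]]
G 5 0.1 [[-0.62, 0.57, 1.84, -0.13, 0.58, -1.04]]
 P 5 90 [[-0.49, 1.19, 1.8, 1.08, 1.55, 1.7]]
 P 5 120 [[-0.33, 1.2, 1.47, 0.75, 1.83, 1.88]]
 P 5 150 [[-0.15, 1.25, 1.21, 0.45, 2.12, 1.85]]
 P 5 180 [[0.04, 1.29, 1
[... 996 characters left out ...]
, 0.38, -0.75]]
 P 14 90 [[-0.47, 1.11, 1.84, 1.06, 1.42, 1.75]]
 P 14 120 [[-0.32, 1.13, 1.52, 0.71, 1.71, 1.9]]
 P 14 150 [[-0.14, 1.18, 1.26, 0.41, 1.99, 1.84]]
 P 14 180 [[0.04, 1.22, 1.1, 0.05, 2.15, 1.61]]
 P 14 -150 [[0.22, 1.22, 1.09, -0.34, 2.12, 1.31]]
G 17 0 [[-0.57, 0.78, 1.99, -1.41, 0.18, 0.28]]
G 17 0.05 [[-0.57, 0.67, 1.98, -0.87, 0.23, -0.27]]
G 17 0.1 [[-0.57, 0.56, 1.96, -0.57, 0.33, -0.58]]
 P 17 90 [[-0.47, 1.08, 1.85, 1.06, 1.37, 1.76]]
 P 17 120 [[-0.32, 1.1, 1.53, 0.7, 1.66, 1.9]]
 P 17 150 [[-0.14, 1.15, 1.27, 0.39, 1.94, 1.84]]
 P 17 180 [[0.04, 1.19, 1.12, 0.05, 2.1, 1.61]]
 P 17 -150 [[0.22, 1.19, 1.11, -0.33, 2.07, 1.32]]
real	0m10.279s
user	0m9.753s
sys	0m0.160s
```

```bash
cat > wp.py <<'E'
from kin import *
def setal(ald):
    al=np.radians(ald); return -np.cos(al)*u-np.sin(al)*z
aG=setal(10);MG=tool(aG,sv)
def TG(back,up=0): return G+aG*(.019-back)+Z*up
B=np.array([.487,.144,.008])
def place(psi=95,h=0,off=(0,0)):
    ps=np.radians(psi);hh=np.array([np.cos(ps),np.sin(ps),0]);al=np.radians(10);ap=np.cos(al)*hh-np.sin(al)*Z
    return B+Z*(.054+h)+ap*.019+np.r_[off,0],tool(ap,np.cross(-hh,Z))
E
python3 - <<'E'
from wp import *
for n,c in(('red',(209,161)),('gold',(409,163))):print(n,onz('top',c,.112), 'base', [onz('top',p,.016) for p in ([(225,183)] if n=='red' else [(401,188)])])
print('now->hover',rel(TG(.09),MG), TG(.09),TG(0),ik(TG(.09),MG,10),ik(TG(0),MG,10))
for psi in(95,):
  for hh in (0,.1,.2): print(hh,place(psi,hh)[0],ik(*place(psi,hh),10))
E
```

```text
red [0.75376914 0.11041173 0.112     ] base [array([0.74969245, 0.10170302, 0.016     ])]
gold [ 0.74417487 -0.1784209   0.112     ] base [array([ 0.73509822, -0.17960049,  0.016     ])]
now->hover [ 4.22 -1.08  2.82  0.06  3.74  0.18] [ 0.48144597 -0.22179607  0.09787432] [ 0.49314727 -0.24193749  0.010941  ] [array([-0.57622586,  0.57222314,  1.9418376 , -0.29810411,  0.40904014,
       -0.84156358])] [array([-0.59832854,  0.76174869,  1.92732973, -0.48418928,  0.24228971,
       -0.66589684])]
0 [0.4853692  0.16264014 0.05870068] [array([-0.45864989,  1.14383202,  1.76410454,  1.00236209,  1.52023267,
        1.77025191])]
0.1 [0.4853692  0.16264014 0.15870068] [array([-0.45864989,  0.94936007,  1.81836671,  1.00085527,  1.5958864 ,
        1.88833755])]
0.2 [0.4853692  0.16264014 0.25870068] [array([-0.45864989,  0.75477843,  1.82513751,  1.01288013,  1.6964863 ,
        2.04745419])]
```

>>> {"name": "carry_out", "arguments": {"commands": [[[0,0,0,0,1,0,85],[0.5,-0.2,0.5,0,2.4,0.1,85],[1.8,-0.5,1.3,0,3.7,0.2,85],[3,-0.8,2.1,0,3.7,0.2,85],[4.2,-1.1,2.8,0,3.7,0.2,85]]]}}

```text
t: 2.1
tcp_pos: [0.4581, -0.1624, 0.1219]
tool_rot: [0.283, 0.514, -0.413, 0.697]
force: [0.5, 0.3, -0.3]
finger_gap: 0.996
```

Run:
```python
from wp import *
st();print('hover',rel(TG(.09),MG),'G',rel(TG(0,.002),MG));snap('top','t1');snap('scene','s1');st()
```

```text
t 2.1 q [-0.448  0.499  2.034 -0.524  0.41  -0.513] tcp [ 0.4581 -0.1624  0.1219] x [ 0.131 -0.284 -0.95 ] y [ 0.866  0.499 -0.03 ] F [ 0.5  0.3 -0.3] gap 0.996151434055861
hover [ 1.71 -0.35  2.1   0.06  0.63  0.34] G [ 5.23 -0.24  1.92  0.06  0.63  0.34]
t 2.2 q [-0.451  0.501  2.03  -0.529  0.409 -0.506] tcp [ 0.4601 -0.1657  0.122 ] x [ 0.133 -0.287 -0.949] y [ 0.869  0.495 -0.028] F [0.7 0.8 0.1] gap 0.9995143085375171
```

View pics/t1.png

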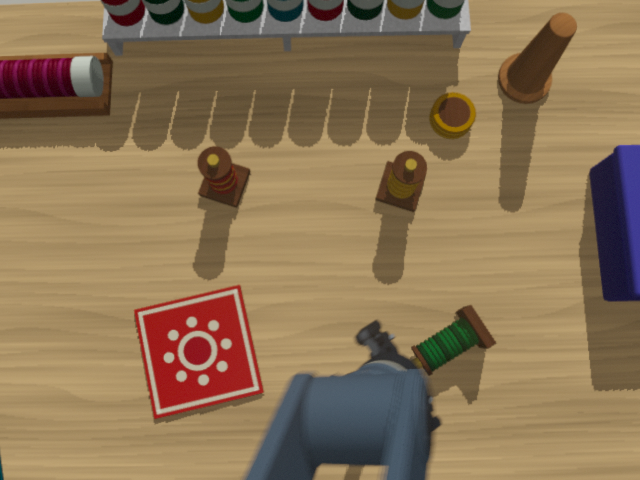

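View pics/s1.png

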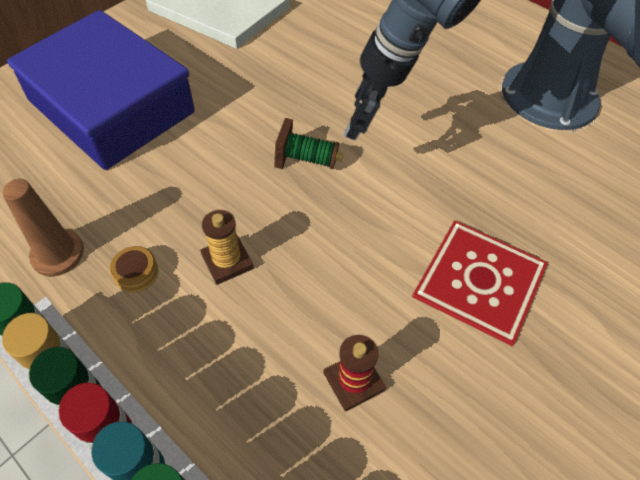

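In the top picture the open gripper is short of the stand, with its finger ends near (370,335) and (430,425) and the jaws across the stand's axis. Nothing has been disturbed. I'll move to hover.

>>> {"name": "carry_out", "arguments": {"commands": [[[0.3,-0.1,0.5,0,0.3,0.1,85],[0.8,-0.2,1.1,0.1,0.6,0.3,85],[1.3,-0.3,1.7,0.1,0.6,0.3,85],[1.7,-0.3,2.0,0.1,0.6,0.3,85],[1.7,-0.3,2.0,0.1,0.6,0.3,85]]]}}

```text
t: 2.7
tcp_pos: [0.4809, -0.2193, 0.0966]
tool_rot: [0.303, 0.526, -0.399, 0.687]
force: [0.2, 0.8, 0.6]
finger_gap: 0.992
```

Run:
```python
from wp import *
st();print('hover',rel(TG(.09),MG),'G',rel(TG(0,.002),MG))
```

```text
t 2.7 q [-0.568  0.574  1.945 -0.323  0.406 -0.806] tcp [ 0.4809 -0.2193  0.0966] x [ 0.127 -0.23  -0.965] y [ 0.868  0.497 -0.004] F [0.2 0.8 0.6] gap 0.9921430425431357
hover [-0.02 -0.03  0.11 -0.06  0.04  0.06] G [ 3.5  -0.01  0.12 -0.06  0.04  0.06]
```

>>> {"name": "carry_out", "arguments": {"commands": [[[0.7,0,0.1,0,0,0,85],[1.5,0,0.1,0,0,0,85],[2.3,0,0.1,0,0,0,85],[3,0,0.1,0,0,0,85],[3.4,0,0.1,0,0,0,85]]]}}

```text
t: 3.2
tcp_pos: [0.4922, -0.2391, 0.015]
tool_rot: [0.303, 0.527, -0.399, 0.687]
force: [-0.1, 1.2, 0.7]
finger_gap: 0.99
```

Run:
```python
from wp import *
st();print('G',rel(TG(0,.002),MG));snap('scene','s2');st();print('G',rel(TG(0,.002),MG))
s=cv2.imread('pics/s2.png');cv2.imwrite('pics/s2c.png',cv2.resize(s[80:200,240:390],None,fx=5,fy=5))
```

```text
t 3.2 q [-0.591  0.753  1.93  -0.498  0.252 -0.643] tcp [ 0.4922 -0.2391  0.015 ] x [ 0.126 -0.228 -0.965] y [ 0.867  0.499 -0.005] F [-0.1  1.2  0.7] gap 0.990192131371164
G [ 0.11 -0.02  0.09 -0.03  0.02  0.06]
t 3.25 q [-0.591  0.755  1.929 -0.499  0.252 -0.643] tcp [ 0.4921 -0.2394  0.0142] x [ 0.125 -0.228 -0.966] y [ 0.867  0.498 -0.005] F [ 0.6 -0.8 -0.8] gap 0.9940903167656284
G [ 0.08 -0.01  0.09 -0.03  0.01  0.07]
```

View pics/s2c.png

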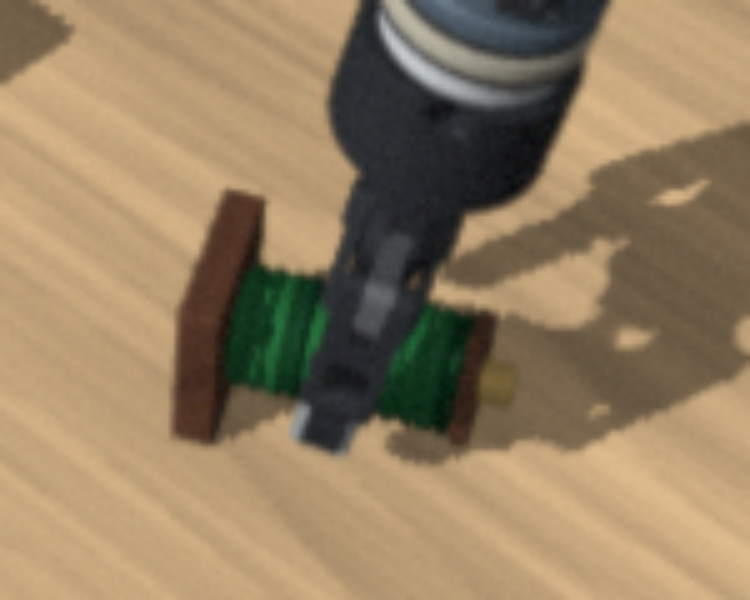

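In the crop the fingers straddle the middle of the green pack near (340,400), clear of both the base and the disc. I'll close now.

>>> {"name": "carry_out", "arguments": {"commands": [[[0.1,0,0.1,0,0,0,60],[0.1,0,0.1,0,0,0,50],[0.1,0,0.1,0,0,0,40],[0.1,0,0.1,0,0,0,30],[0.1,0,0.1,0,0,0,30]]], "force": 80}}

```text
t: 3.75
tcp_pos: [0.4949, -0.2433, 0.0157]
tool_rot: [0.303, 0.525, -0.399, 0.688]
force: [-1.8, 2.4, 7.0]
finger_gap: 0.512
```

>>> {"name": "carry_out", "arguments": {"commands": [[[0,0,0,0,0,0,30],[0,0,0,0,0,0,30],[-0.3,0,0,0,0,0,30],[-0.7,0,0,0,0,0,30],[-1.2,0,0,0,0,0,30]]]}}

```text
t: 4.25
tcp_pos: [0.4899, -0.2358, 0.0436]
tool_rot: [0.303, 0.527, -0.399, 0.687]
force: [-0.7, -0.9, -4.1]
finger_gap: 0.516
```

Run:
```python
from wp import *
st();snap('scene','s3');st()
s=cv2.imread('pics/s3.png');cv2.imwrite('pics/s3c.png',cv2.resize(s[60:200,240:390],None,fx=4,fy=4))
```

```text
t 4.25 q [-0.588  0.692  1.933 -0.412  0.305 -0.729] tcp [ 0.4899 -0.2358  0.0436] x [ 0.126 -0.229 -0.965] y [ 0.867  0.498 -0.004] F [-0.7 -0.9 -4.1] gap 0.5155281059875929
t 4.3 q [-0.587  0.688  1.933 -0.411  0.306 -0.729] tcp [ 0.4904 -0.2358  0.0455] x [ 0.129 -0.23  -0.965] y [ 0.867  0.498 -0.003] F [-0.6  0.3 -2.6] gap 0.5104432333411907
```

View pics/s3c.png

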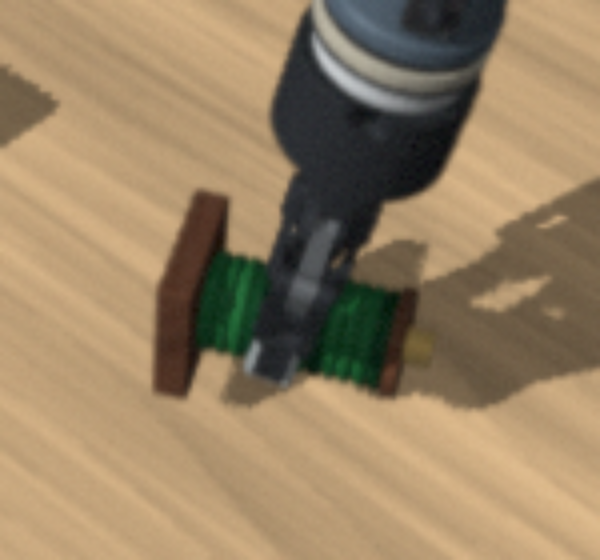

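The stand is held: the load is about 3.4 N down and the gap about 44 mm, with the pack clear of the counter. Next I'll check the carry path.

```bash
cat > path.py <<'E'
from wp import *
import sys
s=manip.sense();p0=np.array(s['tcp_pos']);R0=R.from_quat(s['tool_rot'])
P,M=place(95,.1)
W=[(np.array([.50,-.2,.2]),R0)]
rv=(R0.inv()*R.from_matrix(M)).as_rotvec();print('rv total',np.degrees(rv)/5)
q=np.array(s['q'])
for f in np.linspace(0,1,11):
    # pos via lifted
    pp=(1-f)*np.array([.50,-.2,.2])+f*P; rr=R0*R.from_rotvec(rv*f)
    so=ik(pp,rr.as_matrix(),6,q0=q,margin=.005)
    d=[np.abs(x-q).max() for x in so]
    if so:
        q=so[int(np.argmin(d))]
    print(round(f,1),np.round(pp,3),np.round(q,2) if so else None,'rel',np.round(np.r_[R0.inv().apply(pp-p0)/.025,np.degrees(rv*f)/5],2))
E
python3 path.py
```

```text
rv total [-21.2814877   -3.76913284  23.36032704]
0.0 [ 0.5 -0.2  0.2] [-0.51  0.4   1.83 -0.22  0.69 -0.88] rel [-6.24  1.03  0.62 -0.   -0.    0.  ]
0.1 [ 0.499 -0.164  0.196] [-0.56  0.35  1.97  0.11  0.48 -1.38] rel [-6.42  1.7  -0.67 -2.13 -0.38  2.34]
0.2 [ 0.497 -0.127  0.192] [-0.63  0.35  2.09  0.74  0.41 -2.23] rel [-6.6   2.37 -1.95 -4.26 -0.75  4.67]
0.3 [ 0.496 -0.091  0.188] None rel [-6.79  3.04 -3.24 -6.38 -1.13  7.01]
0.4 [ 0.494 -0.055  0.183] None rel [-6.97  3.72 -4.52 -8.51 -1.51  9.34]
0.5 [ 0.493 -0.019  0.179] [-0.82  0.58  2.25  1.4   0.94  2.55] rel [ -7.15   4.39  -5.8  -10.64  -1.88  11.68]
0.6 [0.491 0.018 0.175] [-0.81  0.69  2.21  1.33  1.1   2.35] rel [ -7.33   5.06  -7.09 -12.77  -2.26  14.02]
0.7 [0.49  0.054 0.171] [-0.76  0.78  2.15  1.24  1.24  2.2 ] rel [ -7.51   5.73  -8.37 -14.9   -2.64  16.35]
0.8 [0.488 0.09  0.167] [-0.68  0.85  2.05  1.15  1.36  2.08] rel [ -7.7    6.4   -9.66 -17.03  -3.02  18.69]
0.9 [0.487 0.126 0.163] [-0.57  0.91  1.94  1.07  1.48  1.98] rel [ -7.88   7.08 -10.94 -19.15  -3.39  21.02]
1.0 [0.485 0.163 0.159] [-0.46  0.95  1.82  1.    1.6   1.89] rel [ -8.06   7.75 -12.23 -21.28  -3.77  23.36]
```

```bash
sed -i 's/np.cross(-hh,Z)/np.cross(hh,Z)/' wp.py; python3 path.py
```

```text
rv total [ 4.70219471 18.73569867  3.02296013]
0.0 [ 0.5 -0.2  0.2] [-0.51  0.4   1.83 -0.22  0.69 -0.88] rel [-6.24  1.03  0.62  0.    0.    0.  ]
0.1 [ 0.499 -0.164  0.196] [-0.51  0.41  1.79 -0.04  0.84 -0.97] rel [-6.42  1.7  -0.67  0.47  1.87  0.3 ]
0.2 [ 0.497 -0.127  0.192] [-0.52  0.43  1.76  0.1   0.97 -1.02] rel [-6.6   2.37 -1.95  0.94  3.75  0.6 ]
0.3 [ 0.496 -0.091  0.188] [-0.52  0.47  1.73  0.22  1.09 -1.05] rel [-6.79  3.04 -3.24  1.41  5.62  0.91]
0.4 [ 0.494 -0.055  0.183] [-0.53  0.51  1.72  0.34  1.19 -1.07] rel [-6.97  3.72 -4.52  1.88  7.49  1.21]
0.5 [ 0.493 -0.019  0.179] [-0.53  0.56  1.72  0.45  1.28 -1.09] rel [-7.15  4.39 -5.8   2.35  9.37  1.51]
0.6 [0.491 0.018 0.175] [-0.53  0.62  1.73  0.56  1.35 -1.11] rel [-7.33  5.06 -7.09  2.82 11.24  1.81]
0.7 [0.49  0.054 0.171] [-0.53  0.69  1.75  0.67  1.41 -1.13] rel [-7.51  5.73 -8.37  3.29 13.11  2.12]
0.8 [0.488 0.09  0.167] [-0.51  0.77  1.77  0.78  1.47 -1.17] rel [-7.7   6.4  -9.66  3.76 14.99  2.42]
0.9 [0.487 0.126 0.163] [-0.49  0.85  1.79  0.89  1.53 -1.21] rel [ -7.88   7.08 -10.94   4.23  16.86   2.72]
1.0 [0.485 0.163 0.159] [-0.46  0.95  1.82  1.    1.6  -1.25] rel [ -8.06   7.75 -12.23   4.7   18.74   3.02]
```

>>> {"name": "carry_out", "arguments": {"commands": [[[-1,0.1,0.1,0,0,0,30],[-2.2,0.3,0.2,0,0,0,30],[-3.5,0.5,0.3,0,0,0,30],[-4.8,0.8,0.4,0,0.3,0,30],[-6,1.0,0.4,0.1,0.8,0.1,30]]]}}

```text
t: 4.8
tcp_pos: [0.4975, -0.1962, 0.1923]
tool_rot: [0.322, 0.547, -0.387, 0.669]
force: [-0.1, 0.2, -4.7]
finger_gap: 0.512
```

Run:
```python
from wp import *
st();print(rel(*place(95,.1)))
```

```text
t 4.8 q [-0.534  0.413  1.813 -0.132  0.747 -0.96 ] tcp [ 0.4975 -0.1962  0.1923] x [ 0.102 -0.164 -0.981] y [0.87  0.493 0.008] F [-0.1  0.2 -4.7] gap 0.5121235525008482
[ -1.08   6.65 -12.75   4.56  17.9    3.  ]
```

>>> {"name": "carry_out", "arguments": {"commands": [[[-0.1,0.3,-0.6,0.2,0.9,0.15,30],[-0.2,0.8,-1.5,0.5,2.1,0.35,30],[-0.3,1.2,-2.4,0.9,3.4,0.6,30],[-0.4,1.7,-3.3,1.2,4.7,0.8,30],[-0.4,2.2,-4.3,1.5,6,1,30]]]}}

```text
t: 5.3
tcp_pos: [0.4938, -0.0768, 0.181]
tool_rot: [0.478, 0.66, -0.295, 0.499]
force: [0.1, 0.3, -4.7]
finger_gap: 0.512
```

Run:
```python
from wp import *
st();print(rel(*place(95,.1)))
```

```text
t 5.3 q [-0.543  0.504  1.721  0.293  1.155 -1.088] tcp [ 0.4938 -0.0768  0.181 ] x [-0.045  0.336 -0.941] y [0.926 0.368 0.087] F [ 0.1  0.3 -4.7] gap 0.5118133050816094
[ 4.08  3.14 -8.13  3.06 11.91  1.99]
```

>>> {"name": "carry_out", "arguments": {"commands": [[[0.3,0.3,-0.8,0.3,1.2,0.2,30],[0.7,0.7,-1.6,0.6,2.4,0.4,30],[1.2,1.0,-2.5,0.9,3.6,0.6,30],[1.6,1.3,-3.3,1.2,4.8,0.8,30],[2.1,1.6,-4.2,1.6,6.1,1,30]]]}}

```text
t: 5.8
tcp_pos: [0.4893, 0.0459, 0.1683]
tool_rot: [0.6, 0.724, -0.183, 0.287]
force: [0.3, -0.3, -4.1]
finger_gap: 0.51
```

Run:
```python
from wp import *
st();print(rel(*place(95,.1)))
```

```text
t 5.8 q [-0.534  0.689  1.743  0.652  1.407 -1.136] tcp [0.4893 0.0459 0.1683] x [-0.115  0.764 -0.635] y [0.974 0.213 0.079] F [ 0.3 -0.3 -4.1] gap 0.5104419721749879
[ 3.83  0.81 -2.58  1.45  5.85  0.96]
```

>>> {"name": "carry_out", "arguments": {"commands": [[[0.9,0.2,-0.6,0.3,1.3,0.2,30],[1.9,0.4,-1.3,0.7,2.7,0.5,30],[2.8,0.6,-1.9,1.1,4.2,0.7,30],[3.5,0.7,-2.4,1.4,5.4,0.9,30],[3.8,0.8,-2.6,1.5,5.8,1,30]]]}}

```text
t: 6.3
tcp_pos: [0.4832, 0.1634, 0.1574]
tool_rot: [0.674, 0.733, -0.063, 0.063]
force: [-0.2, -0.9, -3.8]
finger_gap: 0.511
```

Run:
```python
from wp import *
st();print(rel(*place(95,.1)));snap('scene','s4');snap('top','t4');st();print(rel(*place(95,.1)),rel(*place(95,.0)))
```

```text
t 6.3 q [-0.459  0.949  1.826  1.001  1.588 -1.251] tcp [0.4832 0.1634 0.1574] x [-0.084  0.981 -0.177] y [ 0.996  0.084 -0.008] F [-0.2 -0.9 -3.8] gap 0.5112376238675344
[-0.04  0.08 -0.04 -0.09  0.04 -0.02]
t 6.4 q [-0.459  0.947  1.825  1.     1.589 -1.25 ] tcp [0.4834 0.1631 0.1581] x [-0.085  0.98  -0.179] y [ 0.996  0.085 -0.006] F [-0.1 -0.1 -5. ] gap 0.5107869382663478
[-0.03  0.08 -0.02 -0.07  0.06 -0.01] [ 0.69  0.1   3.92 -0.07  0.06 -0.01]
```

View pics/s4.png

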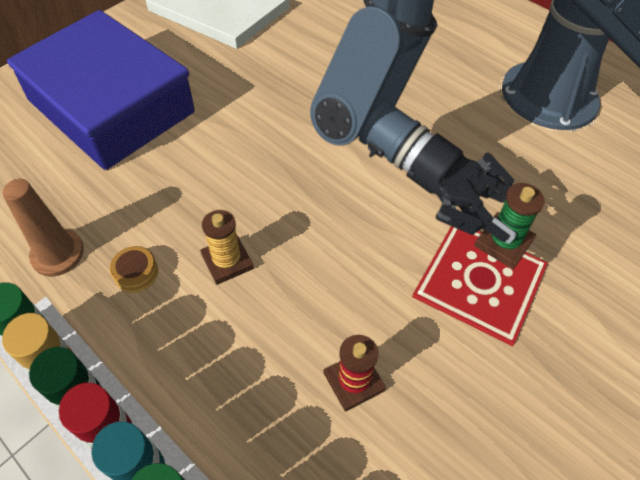

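View pics/t4.png

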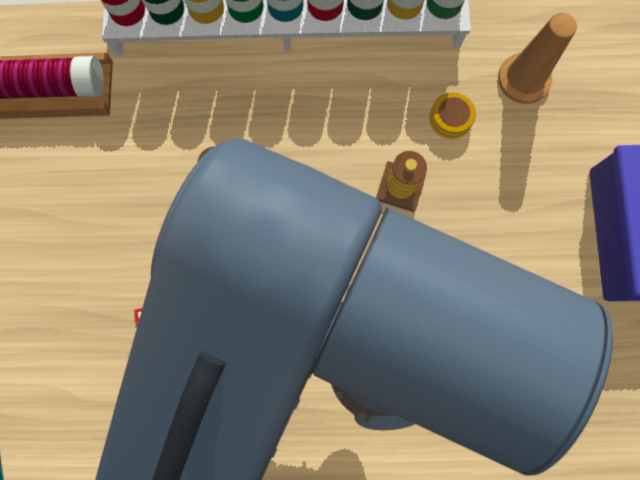

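The scene picture shows the green stand roughly upright above the board: knob near (526,190), base near (505,243). The top view is blocked by the arm. I'll measure the tilt from an enlarged scene crop.

Run:
```python
import cv2
s=cv2.imread('pics/s4.png');cv2.imwrite('pics/s4c.png',cv2.resize(s[170:270,450:560],None,fx=6,fy=6,interpolation=cv2.INTER_CUBIC))
from wp import *
# predicted positions if nominal at h=.1
P,M=place(95,.1);s=manip.sense();Rm=R.from_quat(s['tool_rot']).as_matrix()
# object frame from the tool as grasped nominally
al=np.radians(10);zo=-Rm[:,0]*np.sin(al)+(-Rm[:,2])*0  # placeholder
# tool z axis at place = x cross y
D=Rm@M.T; zo=D@Z; o=np.array(s['tcp_pos'])+D@(B+Z*.1-P); xo=D@np.array([1.,0,0]);yo=D@Y
print('o',o,'z',zo)
ps=np.radians(95);hh=np.array([np.cos(ps),np.sin(ps),0]);ss=np.cross(hh,Z)
pts={'knobtip':o+zo*.118,'disc':o+zo*.106}
for a in(1,-1):
  for b in(1,-1):
    for zz in(0,.016): pts[(a,b,zz)]=o+zo*zz+ss*a*.033+hh*b*.033
for k,v in pts.items(): print(k,np.round((proj('scene',v)[0]-[450,170])*6))
```

```text
o [0.48473121 0.14418104 0.10754101] z [0.00571856 0.00549245 0.99996857]
knobtip [452. 111.]
disc [436. 146.]
(1, 1, 0) [364. 581.]
(1, 1, 0.016) [384. 545.]
(1, -1, 0) [122. 439.]
(1, -1, 0.016) [138. 401.]
(-1, 1, 0) [484. 401.]
(-1, 1, 0.016) [504. 364.]
(-1, -1, 0) [249. 268.]
(-1, -1, 0.016) [266. 229.]
```

View pics/s4c.png

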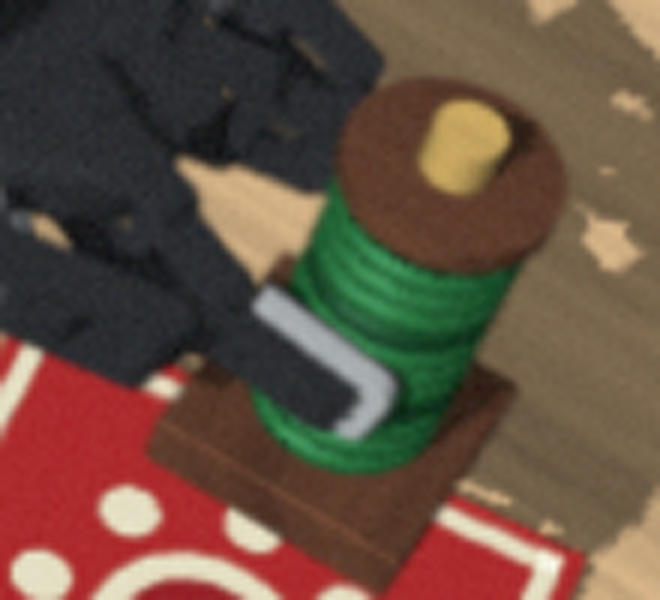

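Run:
```python
from wp import *
from scipy.optimize import least_squares
ob=[((0,0,118),(478,128)),((0,0,106),(453,175)),((33,33,0),(380,595)),((33,33,16),(393,557)),((33,-33,0),(152,452)),((33,-33,16),(165,423)),((-33,33,16),(515,385))]
def r(v):
    Q=R.from_rotvec(v[3:]).as_matrix()
    ps=np.radians(95);hh=np.array([np.cos(ps),np.sin(ps),0]);ss=np.cross(hh,Z)
    return np.ravel([proj('scene',v[:3]+Q@(ss*p[0]+hh*p[1]+Z*p[2])/1e3)[0]-(np.array(c)/6+[450,170]) for p,c in ob])
f=least_squares(r,[.485,.144,.108,0,0,0]);print(np.round(f.x[:3],4),np.degrees(f.x[3:]),np.round(f.fun.reshape(-1,2),1).tolist())
print(np.sqrt(np.diag(np.linalg.inv(f.jac.T@f.jac)))*.5)
```

```text
[0.4638 0.1457 0.0784] [-0.07723959 -1.66309758 -0.36233387] [[-0.8, 1.2], [0.6, -0.9], [-0.1, -0.2], [1.1, 0.1], [-0.6, 0.4], [-0.1, -1.0], [-0.1, 0.5]]
[0.00337823 0.00078418 0.00452747 0.00681293 0.01114397 0.01045443]
```

>>> {"name": "carry_out", "arguments": {"commands": [[[0.1,0.1,0.5,0,0,0,30],[0.2,0.1,1.2,0,0,0,30],[0.35,0.1,2.0,0,0,0,30],[0.5,0.1,2.8,0,0,0,30],[0.55,0.1,3.3,0,0,0,30]]]}}

```text
t: 6.9
tcp_pos: [0.4872, 0.1605, 0.0743]
tool_rot: [0.674, 0.733, -0.062, 0.066]
force: [0.1, -0.3, -3.6]
finger_gap: 0.51
```

Run:
```python
from wp import *
snap('scene','s5');st();print(rel(*place(95,.0)))
s=cv2.imread('pics/s5.png');cv2.imwrite('pics/s5c.png',cv2.resize(s[190:320,400:560],None,fx=5,fy=5,interpolation=cv2.INTER_CUBIC))
```

```text
t 6.95 q [-0.462  1.112  1.774  1.001  1.524 -1.349] tcp [0.487  0.1604 0.0728] x [-0.082  0.98  -0.181] y [ 0.997  0.083 -0.004] F [ 0.1 -1.3 -6.7] gap 0.5113312412942421
[ 0.19 -0.06  0.54 -0.05  0.09 -0.04]
```

View pics/s5c.png

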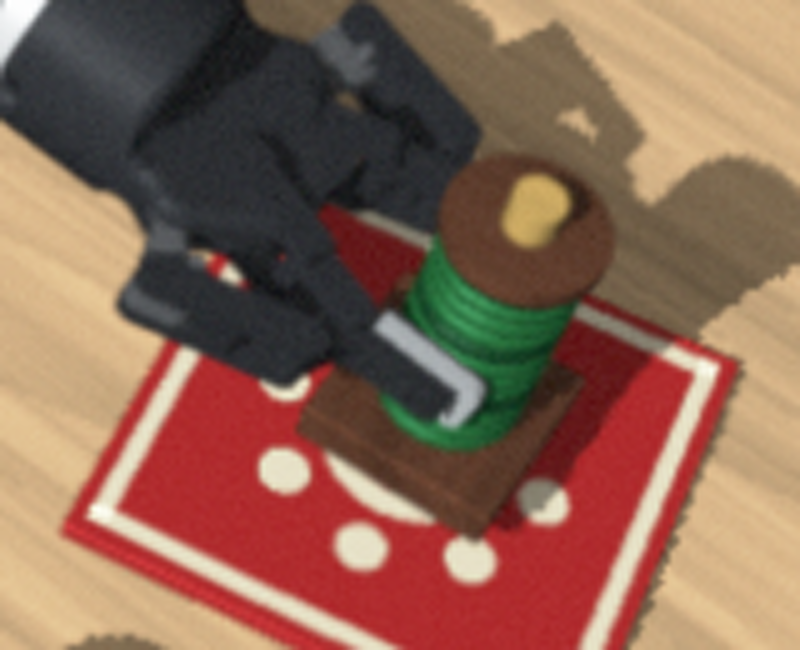

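It's about 14 mm above the board and centred on the rosette. Now I'll lower it slowly.

>>> {"name": "carry_out", "arguments": {"commands": [[[0.02,0,0.1,0,0,0,30],[0.04,0,0.2,0,0,0,30],[0.06,0,0.3,0,0,0,30],[0.08,0,0.35,0,0,0,30],[0.08,0,0.4,0,0,0,30]]]}}

```text
t: 7.45
tcp_pos: [0.4859, 0.1619, 0.0658]
tool_rot: [0.674, 0.733, -0.062, 0.064]
force: [-0.8, -0.4, -3.5]
finger_gap: 0.51
```

>>> {"name": "carry_out", "arguments": {"commands": [[[0,0,0.03,0,0,0,30],[0,0,0.06,0,0,0,30],[0,0,0.09,0,0,0,30],[0,0,0.1,0,0,0,30],[0,0,0.1,0,0,0,30]]]}}

```text
t: 7.95
tcp_pos: [0.4859, 0.1614, 0.0631]
tool_rot: [0.674, 0.733, -0.062, 0.064]
force: [0.5, 0.8, -3.2]
finger_gap: 0.515
```

Run:
```python
from wp import *
st();print(rel(*place(95,.0)))
```

```text
t 7.95 q [-0.461  1.134  1.768  1.002  1.52  -1.361] tcp [0.4859 0.1614 0.0631] x [-0.083  0.981 -0.177] y [ 0.997  0.083 -0.005] F [ 0.5  0.8 -3.2] gap 0.5149550007009441
[ 0.08 -0.02  0.16 -0.06  0.04 -0.03]
```

>>> {"name": "carry_out", "arguments": {"commands": [[[0,0,0.03,0,0,0,30],[0,0,0.06,0,0,0,30],[0,0,0.08,0,0,0,30],[0,0,0.1,0,0,0,30],[0,0,0.1,0,0,0,30]]]}}

```text
t: 8.45
tcp_pos: [0.4859, 0.1609, 0.0606]
tool_rot: [0.674, 0.733, -0.062, 0.064]
force: [-0.6, -0.2, -2.9]
finger_gap: 0.512
```

Run:
```python
from wp import *
st();print(rel(*place(95,.0)))
```

```text
t 8.45 q [-0.462  1.138  1.766  1.001  1.519 -1.363] tcp [0.4859 0.1609 0.0606] x [-0.083  0.981 -0.177] y [ 0.996  0.084 -0.005] F [-0.6 -0.2 -2.9] gap 0.5123479810720895
[ 0.08 -0.02  0.06 -0.06  0.04 -0.03]
```

>>> {"name": "carry_out", "arguments": {"commands": [[[0,0,0.02,0,0,0,30],[0,0,0.04,0,0,0,30],[0,0,0.06,0,0,0,30],[0,0,0.06,0,0,0,30],[0,0,0.06,0,0,0,30]]]}}

```text
t: 8.95
tcp_pos: [0.4859, 0.1607, 0.0592]
tool_rot: [0.674, 0.733, -0.062, 0.064]
force: [0.4, -0.8, -4.2]
finger_gap: 0.514
```

Run:
```python
from wp import *
st();snap('scene','s6');st()
s=cv2.imread('pics/s6.png');cv2.imwrite('pics/s6c.png',cv2.resize(s[190:320,400:560],None,fx=5,fy=5,interpolation=cv2.INTER_CUBIC))
```

```text
t 8.95 q [-0.462  1.141  1.765  1.001  1.518 -1.365] tcp [0.4859 0.1607 0.0592] x [-0.083  0.981 -0.177] y [ 0.996  0.083 -0.005] F [ 0.4 -0.8 -4.2] gap 0.5141940570759594
t 9.0 q [-0.462  1.141  1.765  1.001  1.518 -1.365] tcp [0.486  0.1607 0.0592] x [-0.083  0.981 -0.177] y [ 0.996  0.084 -0.005] F [-0.1 -0.1 -4.4] gap 0.5148049000911776
```

View pics/s6c.png

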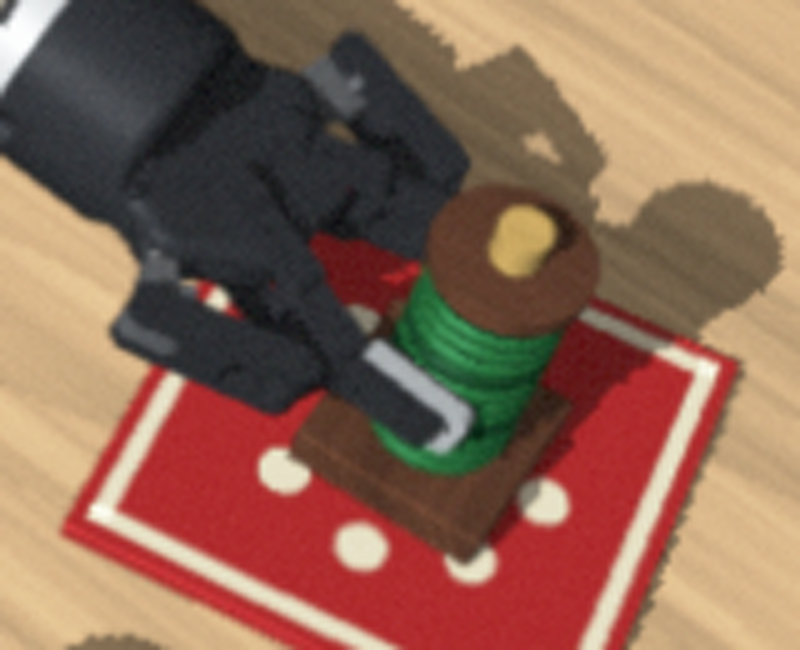

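Still no contact, since the force is still just the weight. I'll keep going down in small steps.

>>> {"name": "carry_out", "arguments": {"commands": [[[0,0,0.02,0,0,0,30],[0,0,0.04,0,0,0,30],[0,0,0.06,0,0,0,30],[0,0,0.08,0,0,0,30],[0,0,0.08,0,0,0,30]]]}}

```text
t: 9.5
tcp_pos: [0.4859, 0.1604, 0.0579]
tool_rot: [0.674, 0.733, -0.061, 0.063]
force: [-0.5, -0.2, -0.1]
finger_gap: 0.512
```

Run:
```python
from wp import *
st();ps=np.radians(95);hh=np.array([np.cos(ps),np.sin(ps),0]);ss=np.cross(hh,Z)
s=manip.sense();
D=R.from_quat(s['tool_rot']).as_matrix()@place(95,0)[1].T
o=np.array(s['tcp_pos'])+D@(B-place(95,0)[0]);print('o nominal',o,'zaxis',D@Z)
```

```text
t 9.5 q [-0.463  1.145  1.763  1.001  1.519 -1.367] tcp [0.4859 0.1604 0.0579] x [-0.083  0.981 -0.175] y [ 0.997  0.083 -0.005] F [-0.5 -0.2 -0.1] gap 0.5119719262521998
o nominal [0.48726722 0.1416772  0.00721153] zaxis [0.0045114  0.00183293 0.99998814]
```

Contact: the load has come off the wrist (−4.4 to −0.1 N), at the expected height. One slight settle, then I'll open slowly.

>>> {"name": "carry_out", "arguments": {"commands": [[[0,0,0.02,0,0,0,30],[0,0,0.02,0,0,0,44],[0,0,0.02,0,0,0,50],[0,0,0.02,0,0,0,60],[0,0,0.02,0,0,0,75]]], "force": 20}}

```text
t: 10.0
tcp_pos: [0.486, 0.1602, 0.0566]
tool_rot: [0.674, 0.733, -0.062, 0.064]
force: [0.3, -0.0, -0.1]
finger_gap: 0.852
```

>>> {"name": "carry_out", "arguments": {"commands": [[[0,0,0,0,0,0,85],[0,0,0,0,0,0,85],[0,0,0,0,0,0,85],[0,0,0,0,0,0,85],[0,0,0,0,0,0,85]]]}}

```text
t: 10.5
tcp_pos: [0.486, 0.1602, 0.0567]
tool_rot: [0.674, 0.733, -0.062, 0.064]
force: [-0.1, -0.1, -0.7]
finger_gap: 0.996
```

Run:
```python
from wp import *
st();snap('scene','s7')
s=cv2.imread('pics/s7.png');cv2.imwrite('pics/s7c.png',cv2.resize(s[190:320,400:560],None,fx=5,fy=5,interpolation=cv2.INTER_CUBIC))
```

```text
t 10.5 q [-0.463  1.146  1.762  1.     1.517 -1.367] tcp [0.486  0.1602 0.0567] x [-0.083  0.981 -0.177] y [ 0.996  0.084 -0.005] F [-0.1 -0.1 -0.7] gap 0.9955974664112539
```

View pics/s7c.png

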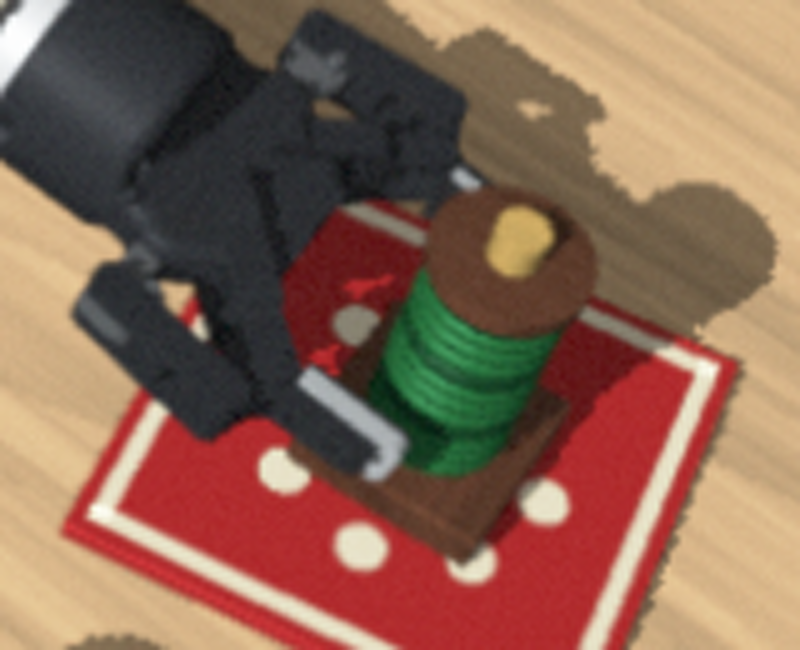

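The stand is upright on the board with the jaws open and a gap on both sides. I'll back out straight along the fingers.

>>> {"name": "carry_out", "arguments": {"commands": [[[-0.5,0,0,0,0,0,85],[-1.2,0,0,0,0,0,85],[-2,0,0,0,0,0,85],[-3,0,0,0,0,0,85],[-4,0,0,0,0,0,85]]]}}

```text
t: 11.05
tcp_pos: [0.4946, 0.0597, 0.0747]
tool_rot: [0.674, 0.733, -0.062, 0.064]
force: [0.5, -0.1, -0.6]
finger_gap: 0.994
```

Run:
```python
from wp import *
st()
```

```text
t 11.05 q [-0.616  1.113  1.672  0.854  1.626 -1.295] tcp [0.4946 0.0597 0.0747] x [-0.082  0.981 -0.178] y [ 0.997  0.082 -0.004] F [ 0.5 -0.1 -0.6] gap 0.99418972989018
```

>>> {"name": "carry_out", "arguments": {"commands": [[[-1,0,-0.5,0,0,0,85],[-2,0,-1.5,0,0,0,85],[-3,0,-2.5,0,0,0,85],[-4,0,-3,0,0,0,85],[-4.5,0,-3,0,0,0,85]]]}}

```text
t: 11.55
tcp_pos: [0.5037, -0.0385, 0.1698]
tool_rot: [0.675, 0.732, -0.062, 0.067]
force: [0.9, 0.5, -0.6]
finger_gap: 0.995
```

>>> {"name": "carry_out", "arguments": {"commands": [[[0,0,0,0,0,0,85],[0,0,0,0,0,0,85],[0,0,0,0,0,0,85],[0,0,0,0,0,0,85],[0,0,0,0,0,0,85]]]}}

```text
t: 12.05
tcp_pos: [0.5026, -0.034, 0.1677]
tool_rot: [0.674, 0.734, -0.062, 0.063]
force: [0.8, -0.3, 0.1]
finger_gap: 0.998
```

Run:
```python
from wp import *
snap('scene','s8');snap('top','t8');st()
```

```text
t 12.15 q [-0.732  0.967  1.578  0.771  1.832 -1.156] tcp [ 0.5027 -0.0343  0.1679] x [-0.084  0.981 -0.176] y [ 0.996  0.084 -0.006] F [ 0.  -0.1 -0. ] gap 0.9957435502495782
```

View pics/s8.png

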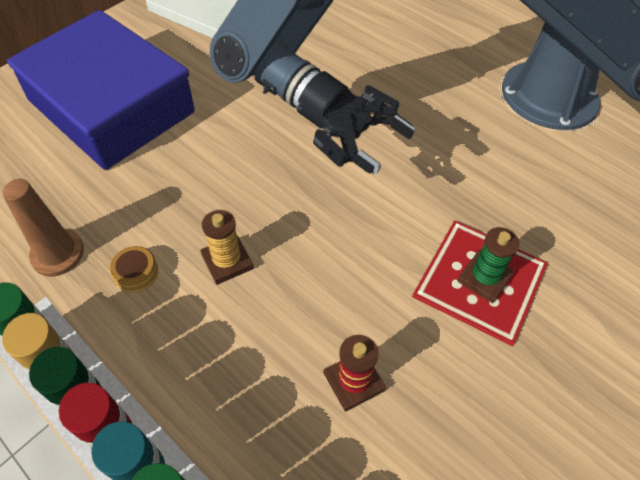

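View pics/t8.png

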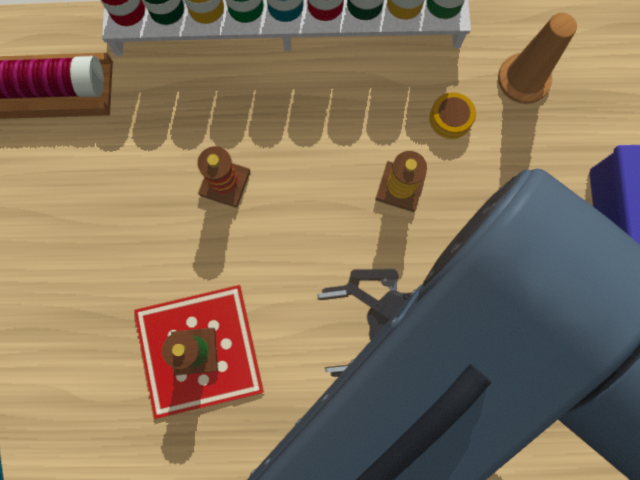

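In the top picture the green stand is upright on the rosette: disc near (182,350), base centre near (196,352). Red (209,161) and gold (409,163) sit at the same pixels as before. The gripper is clear. One numeric check, then I'll hand in.

Run:
```python
from wp import *
print('disc',onz('top',(182,350),.114),'base',onz('top',(196,352),.024),'scene disc',onz('scene',(501,243),.114))
a=cv2.imread('pics/t0.png').astype(int);b=cv2.imread('pics/t8.png').astype(int)
for n,(y,x) in {'red':((140,210),(190,255)),'gold':((140,215),(370,430))}.items(): print(n,np.abs(a-b)[y[0]:y[1],x[0]:x[1]].mean())
print(manip.sign_off())
```

```text
disc [0.48460505 0.14357258 0.114     ] base [0.48327992 0.14244443 0.024     ] scene disc [0.49421613 0.14837953 0.114     ]
red 16.306959706959706
gold 16.727555555555554
the job is handed in; nothing more can be done
None
```

Run:
```python
import cv2,numpy as np
a=cv2.imread('pics/t0.png',0).astype(np.float32);b=cv2.imread('pics/t8.png',0).astype(np.float32)
for n,(y,x) in {'red':((140,210),(190,255)),'gold':((140,215),(370,430)),'bare':((230,270),(250,310)),'rack':((0,60),(100,470))}.items():
    A=a[y[0]:y[1],x[0]:x[1]];Bb=b[y[0]:y[1],x[0]:x[1]];print(n,np.abs(A-Bb).mean(),(Bb-A).mean(),cv2.phaseCorrelate(A,Bb))
```

```text
red 17.051208 17.051208 ((0.01775662696560687, -0.00863971345072656), 0.9954283671614564)
gold 17.588667 17.588667 ((-0.012764903813604178, 0.5423649726702635), 0.9869645760854086)
bare 22.552917 22.552917 ((-0.10762978197952577, 0.005016587624545821), 0.9706570919354757)
rack 16.692432 16.679008 ((0.505558831169111, -0.02352344091414338), 0.9948271663241917)
```

The green stand is standing upright on the red board and the job is handed in, at about 12 s of the 42 s allowed. `sign_off` gave no verdict.

I gripped the stand by the bangle pack, lifted it and turned it upright on the way to the board. I lowered it until the weight came off the wrist (−4.4 to about 0 N), opened the fingers and backed away along them.

**Last checks:**
- **Position and tilt:** from the top camera the base centre is about (0.483, 0.142) m and the disc about (0.485, 0.144) m. The board centre is about (0.487, 0.144) m, so the stand is roughly 4 mm off centre and tilted only a degree or two.
- **Camera disagreement:** the scene camera puts the disc about 10 mm farther out in x. It also read the board about 5 mm farther out than the top camera did. Even so, the stand is well inside the 40 mm limit.
- **Gold and red stands:** both were still upright, and comparing the top pictures from before and after shows shifts of 0.5 pixels or less. A raw pixel difference of about 17 grey levels turned out to be an overall brightness change, since bare counter changed as much. I only checked this after handing in.
- **Arm:** it ended clear of everything, with about 0 N on the wrist.

One change on the way: my first approach tilt ran joint 4 almost to its limit, so I switched to a steeper tool angle before reaching the stand.

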